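Lay out the soldering place on a jeweller's bench

TASK

Lay out the soldering place around the pale square soldering board, as seen from the robot: the charcoal block flat on the middle of the board with its long sides running left to right along the board, and the third hand standing centred behind the board (on its far side), its tweezers pointing straight in over the board. The steel quench bowl goes beside the board, between it and the gas torch on its cradle, and the white borax dish beside the board on the opposite side, with the borax cone standing upright in the dish. Bowl, dish and the foot of the third hand each stand about 3 cm clear of the board's edge and in line with the board's middle; leave the drinking glass and the calipers where they are.

Things in the scene. Friction and masses are not known exactly. Their poses are not given: they have to be found in the camera images.
- board: Pale square soldering board, 120 x 120 mm, 12 mm thick, fixed on the bench; origin at the centre of its underside (on the bench, z = 0), x points away from the robot (its far side is behind), y to its left, square with its edges; it lies turned by up to 0.2 rad.
- torch_stand: Hand-held gas torch lying in a dark steel cradle, fixed; cradle foot 90 mm (x) by 70 mm (y), with the aluminium gas reservoir, black collar and brass neck the torch is 185 mm long along x (62 mm to -x, 123 mm to +x), and the whole is 78 mm high; origin at the centre of the foot's underside. It stands some 0.3 m to the left or to the right of the board.
- charcoal: Loose black charcoal block bound with two thin steel wires, 50 mm (its x) by 90 mm (its y) by 30 mm high, 0.07 to 0.14 kg; origin at the centre of its underside, z up.
- third_hand: Loose third hand: round cast foot 56 mm in diameter, 9 mm high at the rim and 16 mm at the middle, with a square 12 mm steel post (sides along x and y) standing on its centre from 16 to 68 mm high, good to grip across y. A brass clamp and cross-lock tweezers, at most 17 mm wide, reach from the post's top towards its -x, 56 to 66 mm above the bench, the tip 85 mm from the post's axis. 0.22 to 0.37 kg, most of it in the foot; origin at the centre of the foot's underside, z up.
- dish: Loose round white ceramic borax dish, 62 mm outside diameter (56 mm at the foot), 22 mm high, wall 5 mm, flat inner floor 6 mm above its underside, about 52 mm across inside; 0.09 kg; origin at the centre of its underside, z up.
- cone: Loose off-white borax cone (blunt), 28 mm in diameter up to 12 mm height, then tapering to 19 mm at 44 mm, 47 mm high; 0.035 kg; origin at the centre of its underside, z up along its axis.
- bowl: Loose empty stainless quench bowl, 68 mm outside diameter from 16 mm height to the rim, 54 mm at the foot, 46 mm high, wall 3 mm; 0.08 to 0.17 kg; origin at the centre of its underside, z up.
- glass: Bystander: green-tinted clear drinking glass, 68 mm across the rim, 85 mm high, standing behind and to one side of the board; origin at the centre of its underside. Leave it.
- calipers: Bystander: steel sliding calipers lying flat, beam 160 mm long along its y, jaws reaching 45 mm to its +x near the -y end, 8 mm thick; behind and to the other side of the board; origin under the middle of the beam. Leave them.
Not all that is in view belongs to the job. What is shaped like the third_hand but blue or brown is not meant.

How it is judged (in metres and radians):
At the end, for the whole second after the job is handed in: Block on the board within 12 mm of its centre, square within 0.2 rad; bowl (torch side), dish (other side) and third hand (behind, facing the board within 0.2 rad) on the bench, 15 to 45 mm clear of the board, within 15 mm of its middle line; cone in the dish; all upright, still (x of charcoal in the frame of board between -0.012 and 0.012 m and y of charcoal in the frame of board between -0.012 and 0.012 m and z of charcoal in the frame of board between 0.007 and 0.017 m and angle between the x axis of each of charcoal, third_hand and the x axis of board, either way round below 0.2 rad and x of third_hand in the frame of board between 0.103 and 0.133 m and y of third_hand in the frame of board between -0.015 and 0.015 m and x of board in the frame of third_hand below 0 m and height (world z) of each of third_hand, bowl, dish below 0.006 m and ((y of torch_stand in the frame of board above 0 m and y of bowl in the frame of board between 0.109 and 0.139 m and y of dish in the frame of board between -0.136 and -0.106 m) or (y of torch_stand in the frame of board below 0 m and y of bowl in the frame of board between -0.139 and -0.109 m and y of dish in the frame of board between 0.106 and 0.136 m)) and x of bowl in the frame of board between -0.015 and 0.015 m and x of dish in the frame of board between -0.015 and 0.015 m and horizontal distance between cone and dish below 0.015 m and z of cone in the frame of dish below 0.012 m and angle between each of charcoal, third_hand, dish, cone, bowl's own z axis and vertical below 0.12 rad and linear speed of each of charcoal, third_hand, dish, cone, bowl below 0.02 m/s and angular speed of each of charcoal, third_hand, dish, cone, bowl below 0.2 rad/s); the robot touches nothing.
It fails at once if the drinking glass was shifted more than 3 cm or knocked over (distance of glass from where it was at the start of the episode above 0.03 m or angle between glass's own z axis and vertical above 0.5 rad).
It fails at once if the calipers were shifted more than 3 cm (distance of calipers from where it was at the start of the episode above 0.03 m).
It also fails if it takes over 115 s, if anything falls off the work surface, if the arm or the gripper's body presses on something with over 40 N, if the wrist force passes 120 N, or if a joint passes its speed limit or range.

ROBOT

A 7-joint arm with a two-finger parallel gripper is mounted at the origin on the work surface. World frame = base frame: x ahead of the robot, y to its left, z up, the work surface at z = 0. Lengths are in mm, angles in rad, forces in N, time in s.
With the tool pointing down it reaches from about 400 to 875 mm from the base axis. Payload 19.3 kg.
Tool frame: the origin (TCP) lies at the very end of the fingers, on their centre line; the grasp point (between the pads) lies 19 mm behind it (grip_point_offset is the z of the grasp point in the tool frame, in mm); z points along the fingers, x is the direction in which the jaws open and shut, and the axes are right-handed (so a half turn about z gives the same grasp; the last joint's range is limited). The gripper opens to 85 mm and grips with 20 to 120 N. Pads are 22 mm wide; open, the fingers measure 114 mm over their backs; the gripper's body (76 mm by 85 mm) begins 54 mm behind the grasp point. The pads swing forward as they close: fully open they stand 13 mm farther back than shut.
Start: joints at [-1.4, 0.521, -0.036, 1.599, 0.021, 1.021, -0.113], TCP at [149.069, 606.954, 231.291] pointing down, gripper open.
Joint ranges: [-2.91, 2.91], [-0.3, 2.13], [-1.5, 1.42], [0.17, 2.43], [-1.26, 4.41], [0.16, 1.93], [-2.52, 2.52]. Speed limits (rad/s): [1.89, 1.89, 2.39, 2.39, 3.01, 3.01, 3.01].

INTERFACE

Orientations are given as a 3x3 rotation matrix whose columns are the frame's x, y, z axes.
In Python, from workcell import movep, movel, goto_joints, open_gripper, clamp, wait, inverse_kinematics, read_state, camera, PlanningError, finish_job, grip_point_offset gives the robot as it stands. Calls block until the motion is done:
- movep(position, orientation): joint-space move of the TCP to a pose.
- movel(position, frame=None, max_speed=150, guard=None): straight line of the TCP; frame=None keeps the orientation; max_speed is the mean speed in mm/s. With guard (N) it stops when the force on the tool has changed by that much, and returns True; else False.
- goto_joints(angles): joint-space move.
- open_gripper() and clamp(): open the fingers fully, or close them until they stop; the grip force is fixed at half the most.
- wait(seconds).
- inverse_kinematics(position, orientation): joint angles nearest the present ones, or None.
- read_state(): the state.
- camera(name): name is "scene" or "top"; returns a dict with "image" (480x640x3 uint8, blue, green, red), "range_z" (480x640 float32, mm along the optical axis (not along the pixel's ray), 0 where there is no reading), "fx", "fy", "cx", "cy" (pixels), "cam_to_world" (4x4, takes a point from camera to world coordinates). Camera axes: x right, y up, looking along -z (the intrinsics and any distortion apply to the point x, -y, -z); pixel columns grow to the right and rows downward; lengths in mm; the calibration is good to about 2 mm. A picture is of the moment at which its call begins.
A pose or a line that the arm cannot do raises PlanningError and nothing moves.
- finish_job(): hands the job in, once; it reports no verdict.
The state is a dict: "time": time; "qpos": joint angles; "qvel": joint speeds; "joint_efforts": joint torques, N m; "eef_pos": TCP position; "tool_rot": TCP orientation; "ft_force": force on the tool from outside, world axes, zero at the start; "torque": the same for the moment, N m; "finger_gap": finger opening in mm.
Only numpy, scipy, OpenCV 4.12 (cv2) and the standard library are available. Lean on these libraries where they do the work, as an engineer would, in place of code of your own. Each camera call takes 0.05 s, during which the arm holds its last target.

## Working session

There is one attempt and no reset: what is moved stays moved. The work goes in short steps, each a Python script; the robot and the scene stay as the last script left them, time stands still between calls to the robot, and variables do not carry over. Pictures are saved under pics/ and viewed, and the job is handed in when it is done.

```bash
ls; mkdir -p pics; python3 - <<'E'
from workcell import *
import cv2,numpy as np
for n in("scene","top"):
    c=camera(n); cv2.imwrite(f"pics/{n}0.png",c["image"]); np.savez(f"{n}0.npz",**c)
    print(n,c["fx"],c["fy"],c["cx"],c["cy"],c["cam_to_world"].round(3).tolist(),c.keys(),(c["range_z"]>0).mean())
s=read_state();print(s["time"],s["finger_gap"],grip_point_offset)
E
```

```text
pics
scene 566.287526333176 566.287526333176 329.8501230806882 240.0164210672194 [[0.642, -0.62, 0.45, 1008.034], [0.766, 0.519, -0.379, -443.799], [0.002, 0.589, 0.808, 980.735], [0.0, 0.0, 0.0, 1.0]] dict_keys(['image', 'range_z', 'fx', 'fy', 'cx', 'cy', 'cam_to_world']) 0.996240234375
top 623.0416203248642 623.0416203248642 312.2009414791967 232.33736837590706 [[-0.01, 0.986, -0.168, 209.374], [-1.0, -0.01, 0.003, -10.352], [0.001, 0.168, 0.986, 1692.035], [0.0, 0.0, 0.0, 1.0]] dict_keys(['image', 'range_z', 'fx', 'fy', 'cx', 'cy', 'cam_to_world']) 0.9959375
0.1 85.2377077835775 -18.700000000000003
```

View pics/scene0.png

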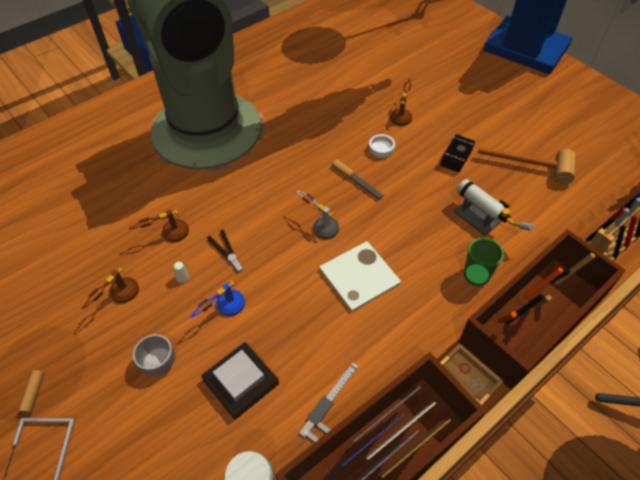

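View pics/top0.png

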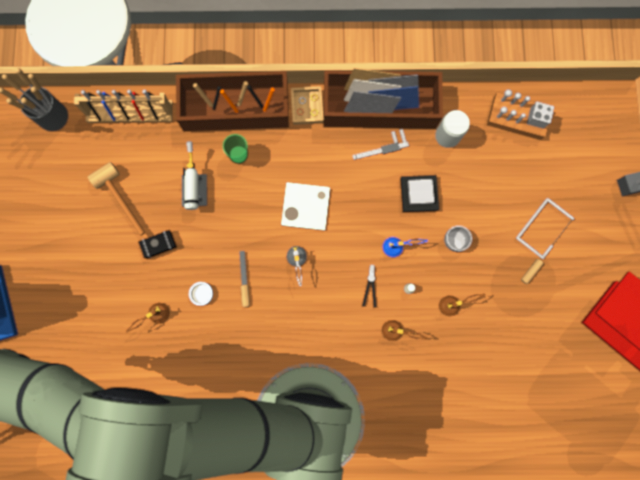

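```bash
python3 - <<'E'
import cv2,numpy as np
s=cv2.imread("pics/scene0.png");t=cv2.imread("pics/top0.png")
def cr(i,x,y,r=32,k=266): return cv2.resize(i[max(0,y-r):y+r,max(0,x-r):x+r],(k,k),interpolation=cv2.INTER_CUBIC)
a=np.hstack([cr(s,458,152),cr(s,240,378,45),cr(s,320,215,40)])
b=np.hstack([cr(t,157,243),cr(t,419,193),cr(t,297,262)])
cv2.imwrite("pics/crop0.png",np.vstack([a,b]))
E
```

```text
(no output)
```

View pics/crop0.png

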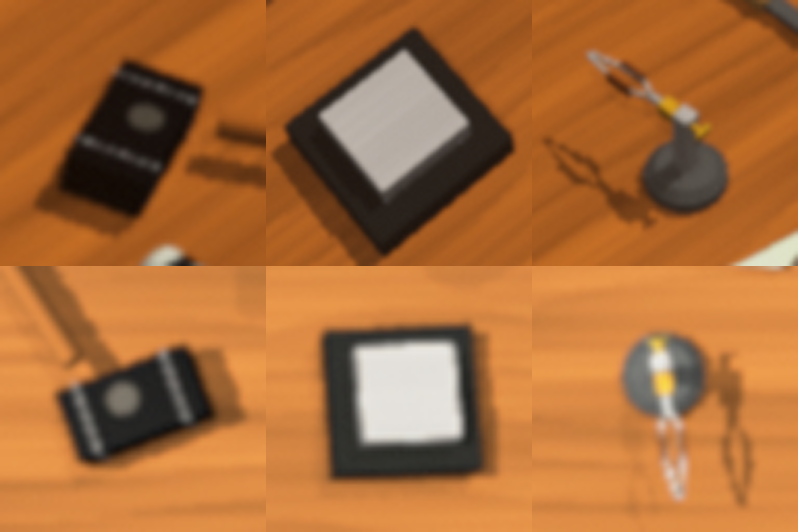

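Candidates, top-view pixels:
- **Charcoal:** (157,243), black with two wires, is the one. (419,193) is a steel plate on a black base, so no.
- **Third hand:** (297,257), grey, is the one. Blue (393,247) and brown (157,313), (392,330), (450,305) are decoys.
- **Bowl:** (458,238) is steel. (452,128) is a white cup and (237,149) is the glass.
- **Dish and cone:** dish (200,294), cone (411,288).
- **Torch:** (190,185), on the left (+y), so the bowl goes left and the dish right.

The crops confirm these choices. Next I measure.

```bash
cat > h.py <<'E'
import numpy as np,cv2
def cloud(c):
    v,u=np.mgrid[0:480,0:640].astype(float); d=c["range_z"].astype(float)
    P=np.stack([(u-c["cx"])/c["fx"]*d,-(v-c["cy"])/c["fy"]*d,-d,np.ones_like(d)],-1)
    W=(P@np.asarray(c["cam_to_world"]).T)[...,:3]; W[d<=0]=np.nan; return W
def ray(c,uv,z):
    uv=np.atleast_2d(np.asarray(uv,float)); M=np.asarray(c["cam_to_world"])
    D=np.stack([(uv[:,0]-c["cx"])/c["fx"],-(uv[:,1]-c["cy"])/c["fy"],-np.ones(len(uv))],-1)@M[:3,:3].T
    o=M[:3,3]; t=(z-o[2])/D[:,2]; return o+D*t[:,None]
def proj(c,P):
    M=np.linalg.inv(np.asarray(c["cam_to_world"])); p=np.atleast_2d(P)@M[:3,:3].T+M[:3,3]
    return np.stack([c["cx"]+c["fx"]*p[:,0]/-p[:,2],c["cy"]-c["fy"]*p[:,1]/-p[:,2]],-1)
def tri(ca,ua,cb,ub):
    A=[];b=[]
    for c,u in((ca,ua),(cb,ub)):
        p=ray(c,u,0)[0]; o=np.asarray(c["cam_to_world"])[:3,3]; d=(p-o)/np.linalg.norm(p-o)
        Q=np.eye(3)-np.outer(d,d); A.append(Q);b.append(Q@o)
    return np.linalg.lstsq(np.vstack(A),np.hstack(b),rcond=None)[0]
E
python3 - <<'E'
from h import *
cs={n:np.load(n+"0.npz") for n in("scene","top")}
W={n:cloud(c) for n,c in cs.items()}
seed={"board":(306,206),"char":(157,243),"third":(297,257),"dish":(200,294),"cone":(411,288),"bowl":(458,238),"torch":(193,185),"glass":(236,149),"blue":(393,247)}
for n in W:
    z=W[n][...,2]; X=W[n][...,0];Y=W[n][...,1]
    print(n,"bench z med",np.nanmedian(z[(X>400)&(X<700)&(abs(Y)<300)]))
for k,(u,v) in seed.items():
    p0=W["top"][v,u]
    r=75 if k=="board" else 60
    if k in("cone",): r=35
    print(k,p0.round(0))
    for n in W:
        w=W[n].reshape(-1,3); m=(np.hypot(w[:,0]-p0[0],w[:,1]-p0[1])<r)&(w[:,2]>6)
        q=w[m]
        if len(q)==0: print("none");continue
        print("  ",n,len(q),"zmax",np.percentile(q[:,2],[50,90,97,99]).round(1),"bbox",q.min(0).round(0)[:2],q.max(0).round(0)[:2])
E
```

```text
scene bench z med -0.3129685425055868
top bench z med 1.336421542737753
board [569.   1.  19.]
   scene 2906 zmax [11.1 13.4 14.6 15.2] bbox [506. -64.] [635.  66.]
   top 1730 zmax [12.4 17.6 19.8 21.6] bbox [495. -74.] [641.  73.]
char [469. 404.  28.]
   scene 798 zmax [27.8 30.7 32.  33.2] bbox [430. 353.] [511. 455.]
   top 766 zmax [29.1 35.  36.7 38.9] bbox [411. 346.] [525. 459.]
third [422.  25.  61.]
   scene 618 zmax [16.8 64.  66.9 68.5] bbox [363.  -0.] [462.  56.]
   top 423 zmax [14.5 65.4 69.  72.5] bbox [364. -28.] [482.  79.]
dish [332. 289.   6.]
   scene 347 zmax [15.4 21.4 23.1 24.3] bbox [301. 252.] [364. 315.]
   top 366 zmax [11.4 24.2 26.2 28.5] bbox [278. 232.] [388. 348.]
cone [ 339. -274.   47.]
   scene 227 zmax [30.6 46.  48.2 48.7] bbox [ 332. -290.] [ 357. -263.]
   top 115 zmax [27.9 46.7 49.2 51. ] bbox [ 310. -308.] [ 372. -240.]
bowl [ 478. -415.    5.]
   scene 989 zmax [29.6 45.5 47.1 47.9] bbox [ 437. -449.] [ 507. -374.]
   top 471 zmax [17.2 45.7 49.9 53.9] bbox [ 422. -464.] [ 533. -359.]
torch [619. 303.  65.]
   scene 1450 zmax [53.3 65.4 67.  68.2] bbox [561. 272.] [679. 333.]
   top 871 zmax [59.2 68.8 71.9 73.8] bbox [560. 247.] [679. 362.]
glass [739. 197.   1.]
   scene 1384 zmax [57.7 83.1 85.5 90.5] bbox [690. 154.] [798. 223.]
   top 739 zmax [51.8 86.1 92.  98.5] bbox [681. 140.] [798. 255.]
blue [ 449. -230.   47.]
   scene 734 zmax [16.  64.4 67.8 68.9] bbox [ 432. -290.] [ 483. -208.]
   top 424 zmax [15.2 64.1 69.8 72.9] bbox [ 397. -290.] [ 507. -173.]
```

```bash
cat > meas.py <<'E'
from h import *
def mask(c,key,ctr,r):
    """colour mask limited to a world disc about ctr (on bench..100mm)"""
    img=c["image"]; hsv=cv2.cvtColor(img,cv2.COLOR_BGR2HSV); H,S,V=[hsv[...,i].astype(int) for i in range(3)]
    m={"pale":(S<70)&(V>150),"black":(V<70),"grey":(S<75),"white":(S<70)&(V>140)}[key]
    roi=np.zeros(m.shape,np.uint8)
    a=np.linspace(0,6.28,40); p=[np.c_[ctr[0]+r*np.cos(a),ctr[1]+r*np.sin(a),np.full(40,z)] for z in(0,40)]
    pp=proj(c,np.vstack(p)).astype(np.float32)
    cv2.fillConvexPoly(roi,cv2.convexHull(pp).astype(np.int32),1)
    m=(m&(roi>0)).astype(np.uint8)
    n,l,st,_=cv2.connectedComponentsWithStats(m,connectivity=8)
    if n<2: return m
    return (l==1+np.argmax(st[1:,4])).astype(np.uint8)
def hull(m):
    cc,_=cv2.findContours(m,cv2.RETR_EXTERNAL,cv2.CHAIN_APPROX_NONE)
    return cv2.convexHull(np.vstack(cc))[:,0,:].astype(float)
def onplane(c,m,z):
    cc,_=cv2.findContours(m,cv2.RETR_EXTERNAL,cv2.CHAIN_APPROX_NONE)
    return ray(c,max(cc,key=len)[:,0,:],z)[:,:2]
E
python3 - <<'E'
from meas import *
cs={n:np.load(n+"0.npz") for n in("scene","top")}
L={"board":("pale",(569,1),90,12),"char":("black",(469,404),65,30),"dish":("white",(332,289),45,22),"bowl":("grey",(470,-412),48,46),"cone":("white",(345,-276),30,47),"third":("grey",(430,30),32,8)}
for k,(col,ctr,r,z) in L.items():
    tiles=[]
    for n,c in cs.items():
        m=mask(c,col,ctr,r); P=onplane(c,m,z)
        (x,y),(w,h),a=cv2.minAreaRect(P.astype(np.float32))
        (ex,ey),er=cv2.minEnclosingCircle(P.astype(np.float32))
        print(k,n,m.sum(),"rect",round(x,1),round(y,1),round(w,1),round(h,1),round(np.radians(a),3),"circ",round(ex,1),round(ey,1),round(er,1))
        u,v=proj(c,[(*ctr,z)])[0].astype(int)
        im=c["image"].copy(); cc,_=cv2.findContours(m,0,1); 
        b=cv2.resize(im[v-40:v+40,u-40:u+40],(200,200),interpolation=0)
        for q in cc: cv2.polylines(b,[((q-[u-40,v-40])*2.5+1).astype(np.int32)],1,(255,0,255),1)
        tiles.append(b)
    L[k]=np.vstack(tiles)
t=list(L.values());cv2.imwrite("pics/masks.png",np.vstack([np.hstack(t[:3]),np.hstack(t[3:])])[:800,:600])
E
```

```text
board scene 2679 rect 571.8 2.1 119.7 120.2 1.444 circ 572.1 1.7 82.3
board top 1877 rect 570.9 2.7 123.2 122.6 1.443 circ 570.9 3.7 83.3
char scene 719 rect 475.7 392.5 51.7 114.7 0.371 circ 473.9 392.3 59.6
char top 441 rect 465.3 402.1 51.3 87.6 0.379 circ 464.4 402.1 47.9
dish scene 323 rect 332.8 285.6 60.4 60.9 0.875 circ 334.2 285.8 31.9
dish top 465 rect 332.1 285.0 61.7 61.5 0.017 circ 333.2 285.0 32.8
bowl scene 1256 rect 478.9 -406.6 79.5 65.9 0.153 circ 479.0 -407.9 40.0
bowl top 547 rect 470.1 -405.4 69.6 68.2 1.524 circ 470.0 -405.4 36.5
cone scene 61 rect 344.9 -273.6 20.8 16.6 0.874 circ 346.1 -274.1 12.2
cone top 77 rect 338.8 -270.6 24.1 21.1 1.56 circ 340.1 -270.6 13.7
third scene 410 rect 421.6 32.1 49.3 79.0 1.266 circ 422.5 38.3 40.8
third top 244 rect 432.2 29.1 50.9 50.7 0.865 circ 428.6 28.8 29.3
```

```bash
python3 -c "
import cv2;i=cv2.imread('pics/masks.png');import numpy as np
cv2.imwrite('pics/masks2.png',cv2.resize(np.hstack([i[:400],i[400:]]),(800,267)))"
```

```text
(no output)
```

View pics/masks2.png

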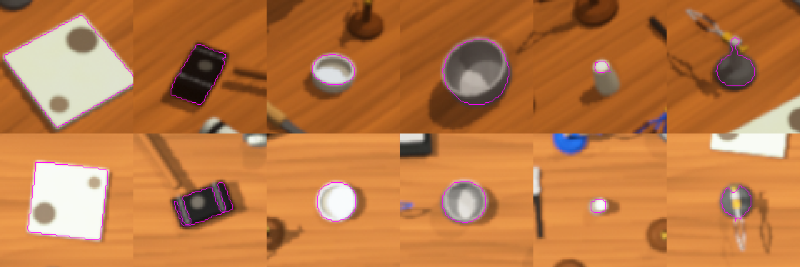

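```bash
python3 - <<'E'
from meas import *
from scipy.optimize import least_squares
cs={n:np.load(n+"0.npz") for n in("scene","top")}
W={n:cloud(c) for n,c in cs.items()}
def fit(P,r=None):
    f=lambda p:np.hypot(P[:,0]-p[0],P[:,1]-p[1])-(r or p[2])
    return least_squares(f,[*P.mean(0)[:2],30],loss="soft_l1",f_scale=2).x.round(1)
for n in W:
    w=W[n].reshape(-1,3)
    def sel(c,r,lo,hi): return w[(np.hypot(w[:,0]-c[0],w[:,1]-c[1])<r)&(w[:,2]>lo)&(w[:,2]<hi)]
    q=sel((471,-407),45,36,52);print(n,"bowl",fit(q,33),(q[:,:2].min(0)+q[:,:2].max(0))/2)
    q=sel((332,286),40,15,28);print(n,"dish",fit(q,28),(q[:,:2].min(0)+q[:,:2].max(0))/2)
    q=sel((343,-274),25,40,60);print(n,"cone",np.median(q,0).round(1))
    q=sel((469,404),75,24,40);print(n,"char",cv2.minAreaRect(q[:,:2].astype(np.float32)),np.median(q,0).round(1))
    q=sel((430,30),60,52,80);print(n,"tweez",len(q),q.min(0).round(),q.max(0).round())
    q=sel((430,30),40,22,50);print(n,"post",len(q),np.median(q,0).round(1))
    q=sel((430,30),45,5,18);print(n,"foot",len(q),cv2.minEnclosingCircle(q[:,:2].astype(np.float32)))
def cr(c,u,v,r,k):
    return cv2.resize(c["image"][v-r:v+r,u-r:u+r],(k,k),interpolation=cv2.INTER_CUBIC)
cv2.imwrite("pics/th.png",np.hstack([cr(cs["scene"],315,212,32,400),cr(cs["top"],300,265,32,400)]))
# overlay bowl/cone mask edges
E
```

```text
scene bowl [ 472.6 -407.8   30. ] [ 471.83457769 -407.91646762]
scene dish [333.5 283.8  30. ] [332.81402164 283.76478346]
scene cone [ 344.  -276.8   45.1]
scene char ((486.616455078125, 410.1942443847656), (94.44944763183594, 95.55913543701172), 16.174802780151367) [471.6 405.3  28.5]
scene tweez 185 [371.  13.  53.] [451.  36.  71.]
scene post 58 [437.7  23.7  35.8]
scene foot 353 ((434.4573059082031, 27.190587997436523), 28.571239471435547)
top bowl [ 471.4 -406.8   30. ] [ 470.94342712 -407.05362438]
top dish [332.1 284.6  30. ] [332.36697495 284.96665442]
top cone [ 341.2 -274.9   45.2]
top char ((486.0454406738281, 412.5548095703125), (94.65833282470703, 90.1167984008789), 20.433170318603516) [468.6 408.9  30.4]
top tweez 99 [372.  13.  57.] [449.  36.  75.]
top post 10 [427.3  22.1  23.7]
top foot 265 ((430.46502685546875, 30.924392700195312), 43.04322814941406)
```

View pics/th.png

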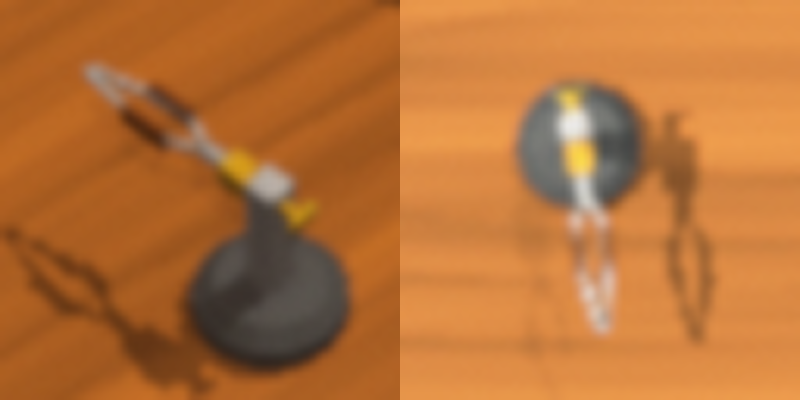

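```bash
python3 - <<'E'
from meas import *
S,T=[np.load(n+"0.npz") for n in("scene","top")]
tip=tri(S,(298.2,191.5),T,(300,285.5)); post=tri(S,(326.2,209.1),T,(295.8,252.8))
d=post-tip
print(tip.round(1),post.round(1),np.hypot(*d[:2]),"yaw",np.arctan2(d[1],d[0]))
for c,u in((T,(300,285.5)),(S,(298.2,191.5))): print(ray(c,u,61).round(1))
for c,u in((T,(295.8,252.8)),(S,(326.2,209.1))): print(ray(c,u,67).round(1))
print("scene px of char corners z30 est",)
# charcoal corners: brighten crop of both
def cr(c,u,v,r,k): return np.clip(cv2.resize(c["image"][v-r:v+r,u-r:u+r],(k,k),interpolation=cv2.INTER_CUBIC)*2.5,0,255).astype(np.uint8)
out=[]
for c in(S,T):
    a=.379;R=np.array([[np.cos(a),-np.sin(a)],[np.sin(a),np.cos(a)]])
    P=(np.array([[25,45],[-25,45],[-25,-45],[25,-45]])@R.T)+[467,403.5]
    for z in(30,):
        p=proj(c,np.c_[P,np.full(4,z)])
        u,v=proj(c,[(467,403.5,15)])[0].astype(int)
        b=cr(c,u,v,30,400); cv2.polylines(b,[((p-[u-30,v-30])*400/60+3).astype(np.int32)],1,(255,0,255),1)
    out.append(b)
cv2.imwrite("pics/ch.png",np.hstack(out))
E
```

```text
[348.6  19.7  55.1] [433.2  29.1  67.6] 85.1163625350044 yaw 0.11072923470058155
[[347.2  18.1  61. ]]
[[353.6  18.3  61. ]]
[[432.9  28.5  67. ]]
[[433.2  30.1  67. ]]
scene px of char corners z30 est
```

View pics/ch.png

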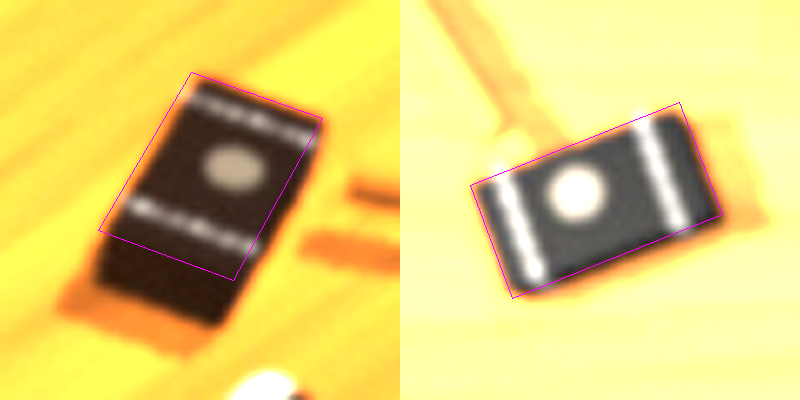

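```bash
python3 - <<'E'
from meas import *
S,T=[np.load(n+"0.npz") for n in("scene","top")]
a=.379;ex=np.array([np.cos(a),np.sin(a)]);ey=np.array([-np.sin(a),np.cos(a)])
W=cloud(S);w=W.reshape(-1,3)
# grid height map in charcoal frame from scene
x=(w[:,:2]-[467.5,403.5])@ex;y=(w[:,:2]-[467.5,403.5])@ey
for xb in range(-75,90,6):
    print("%4d"%xb," ".join("%3.0f"%(np.nanmax(q) if len(q:=w[(abs(x-xb)<3)&(abs(y-yb)<3)][:,2]) else -9) for yb in range(-78,79,6)))
print(list(range(-78,79,6)))
# handle color: show world grid overlay of finger footprints in top+scene
out=[]
for c in(S,T):
    u,v=proj(c,[(467.5,403.5,15)])[0].astype(int);b=cv2.resize(c["image"][v-35:v+35,u-35:u+35],(400,400),interpolation=cv2.INTER_CUBIC)
    for s in(1,-1):
        F=np.array([[42.5,11],[57,11],[57,-11],[42.5,-11]])*[s,1]; P=[467.5,403.5]+F[:,:1]*ex+F[:,1:]*ey
        p=proj(c,np.c_[P,np.full(4,8)]); cv2.polylines(b,[((p-[u-35,v-35])*400/70+3).astype(np.int32)],1,(255,0,255),1)
    out.append(b)
cv2.imwrite("pics/ch2.png",np.hstack(out))
E
```

```text
-75   1  -0  -2   2  -0  -1  -1   0   2   1   0   2   0   0  -1  -0   2   1  -2   3   3  -0   0   1  -2   0   1
 -69   1   1   3  -2  -0  -0   1   3   3   2   0  -0   2   2   0   2  -0   1  -1   2   1   3   4  -1   0   4   2
 -63   1   3   2   0  -0   1   0  -0   1   1   0   1   3  -0  -0   2   2  -0  -2   2   0   0   1   2  -1  -1   5
 -57   1   0  -2   0   3   0   1   0  -0  -1   0   2   1  -1  -1   0   1   1   1   2   1   3   0  -1   0  -1  -2
 -51   3   2   1   2   1   3  -0   1   1  -0   1   2   2   1   1   2   3   3   0   3  -1   2   1   1  -0  -2   0
 -45  -4   1   2   3   2   2   2   2   2   1   1   1   2   1  -1  -1   2   2   2   1   1   0   1  -0   3  -1   2
 -39  -0   1   1   3   2   1   2  -2   3   2   3   0   1  -0  -1   4   4   0   1   0  -2   2   3   3   0  -1  -0
 -33   1   0   4  -1   0   1   1   0   2   5  -1   3   1  -0  -0   1  -1   1   0   1   4  -2   2   1   0   2   3
 -27   2   1   0  -0  -0  -1   7   1  30  -9  -9  -9  -9  25  -9  25  -9  -9  -9  -9  -9  -9   0  -9  -9  -9   3
 -21   1   2   2   5   3  14  32  32  31  33  30  31  29  31  29  30  30  29  29  30
[... 1481 characters left out ...]
  -9   3   1   0
  63  -9  -9  -9   1   2   3   1   4   2   1   1   0   3   2   2   0   2  30  31  29  -1  -9  -9  -9  -9   1  -1
  69  -9  -9  -9   3  -2   1   1   3   3  -0   1   1   4   0   0   1   1  26  29  29  26  -1  -9  -9  -9   2   0
  75  -9  -9  -9   3   2   0  -1  -1   2   2   1   1   0   1  -0  -0   4  27  30  31   1  -2  -9  -9  -9   1   2
  81  -9  -9  -9  -1   1   2   1  -1  -0  -0  -1   1   2  -1   2   2   0   1  33  32  27  -0  -9  -9  -9   2  -0
  87  -9  -9   3   2  -0   0   1   1  -1   2   2   5   1   0   4  -1   1   1  30  30  29  -2  -5  -9  -9  -9   2
[-78, -72, -66, -60, -54, -48, -42, -36, -30, -24, -18, -12, -6, 0, 6, 12, 18, 24, 30, 36, 42, 48, 54, 60, 66, 72, 78]
```

View pics/ch2.png

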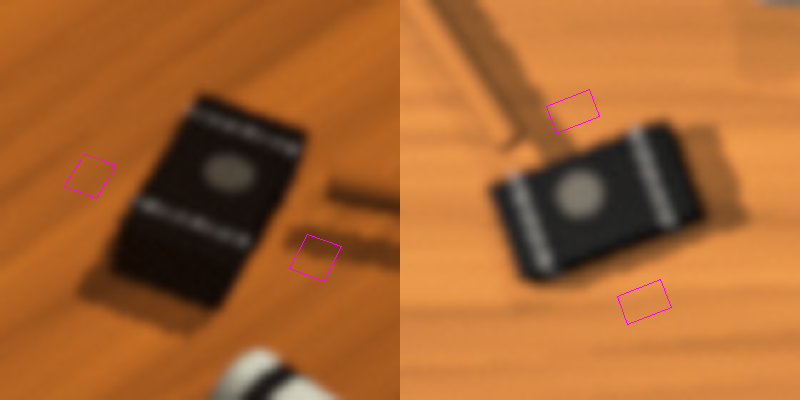

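```bash
cat > rob.py <<'E'
from workcell import *
import numpy as np
B=np.array([571.4,2.4]);YB=-0.127
ex=np.array([np.cos(YB),np.sin(YB)]);ey=np.array([-np.sin(YB),np.cos(YB)])
def bw(x,y): return B+x*ex+y*ey
def R(t): c,s=np.cos(t),np.sin(t); return np.array([[c,s,0],[s,-c,0],[0,0,-1.]])
ZT=180
def go(xy,t,z=ZT): movep([*map(float,xy),float(z)],R(t))
def line(xy,z,v=150,guard=None): return movel([float(xy[0]),float(xy[1]),float(z)],max_speed=v,guard=guard)
def st(tag):
    s=read_state(); print(tag,"t %.1f"%s["time"],"gap %.1f"%s["finger_gap"],s["eef_pos"].round(1) if hasattr(s["eef_pos"],"round") else s["eef_pos"],"F",np.round(s["ft_force"],1),"q7 %.2f"%s["qpos"][6])
def pick(xy,t,z,zt=ZT):
    go(xy,t,zt); line(xy,z+25,250)
    if line(xy,z,80,guard=15): st("guard on descent")
    clamp(); st("clamped"); line(xy,zt,250); st("lifted")
def place(xy,t,z,zt=ZT):
    go(xy,t,zt); line(xy,z+20,250); 
    g=line(xy,z,60,guard=6); st("down guard=%s"%g); open_gripper(); line(xy,zt,250); st("up")
E
python3 - <<'E'
from rob import *
T={"char":((468.5,402.5),.379,3),"charP":(bw(0,0),YB,16),"bowl":((472,-407),0,12),"bowlP":(bw(0,124),YB,12),"dish":((332.5,284.8),0,3),"dishP":(bw(0,-121),YB,3),"cone":((343.5,-275.5),0,18),"coneP":(bw(0,-121),YB,25),"third":((433,28.5),.11+1.5708,19),"thirdP":(bw(118,0),YB+1.5708,19)}
for k,(p,t,z) in T.items():
    for a in(0,np.pi,-np.pi):
      for zz in(z,ZT):
        q=inverse_kinematics([*map(float,p),float(zz)],R(t+a)); print(k,np.round(p,1),round(a,1),zz,None if q is None else np.round(q,2))
      if a>0:break
E
```

```text
char [468.5 402.5] 0 3 [-0.88  0.82  0.12  1.75 -0.16  0.57 -0.29]
char [468.5 402.5] 0 180 [-0.96  0.58  0.22  1.68 -0.15  0.9  -0.29]
char [468.5 402.5] 3.1 3 [-0.5   0.85 -0.46  1.73  0.55  0.69  2.26]
char [468.5 402.5] 3.1 180 [-0.48  0.6  -0.49  1.65  0.33  0.97  2.44]
charP [571.4   2.4] 0 16 [-0.33  0.78  0.32  1.89 -0.45  0.54  0.16]
charP [571.4   2.4] 0 180 [-0.5   0.56  0.57  1.82 -0.38  0.87  0.12]
charP [571.4   2.4] 3.1 16 [ 0.67  1.17 -1.28  1.84  1.24  1.21  1.97]
charP [571.4   2.4] 3.1 180 [ 0.69  0.84 -1.28  1.76  0.85  1.23  2.19]
bowl [ 472 -407] 0 12 [ 0.37  0.85  0.38  1.75 -0.49  0.63  1.03]
bowl [ 472 -407] 0 180 [ 0.13  0.72  0.78  1.68 -0.59  0.99  1.12]
bowl [ 472 -407] 3.1 12 [ 0.04  1.13  1.    1.77 -1.17  0.98 -1.6 ]
bowl [ 472 -407] 3.1 180 [-0.04  0.96  1.22  1.69 -0.96  1.22 -1.72]
bowlP [587.1 125.4] 0 12 [-0.54  0.82  0.35  1.81 -0.47  0.59 -0.03]
bowlP [587.1 125.4] 0 180 [-0.67  0.6   0.54  1.74 -0.38  0.91 -0.1 ]
bowlP [587.1 125.4] 3.1 12 [-0.09  0.8  -0.32  1.79  0.4   0.62  2.37]
bowlP [587.1 125.4] 3.1 180 [ 0.45  0.88 -1.28  1.68  0.88  1.
[... 1017 characters left out ...]
-117.6] 3.1 25 [-0.51  1.06  1.    1.91 -1.18  0.92 -2.15]
coneP [ 556.1 -117.6] 3.1 180 [-0.61  0.88  1.22  1.84 -0.93  1.14 -2.31]
third [433.   28.5] 0 19 [-0.14  0.62 -0.07  2.22  0.15  0.3   1.33]
third [433.   28.5] 0 180 [-0.42  0.31  0.26  2.14 -0.12  0.71  1.61]
third [433.   28.5] 3.1 19 [-0.38  0.65  0.23  2.24 -0.47  0.3  -1.2 ]
third [433.   28.5] 3.1 180 [-0.92  0.46  0.95  2.16 -0.54  0.77 -1.08]
thirdP [688.4 -12.5] 0 19 [-0.08  0.87  0.03  1.54 -0.03  0.73  1.4 ]
thirdP [688.4 -12.5] 0 180 [-0.22  0.69  0.24  1.47 -0.18  1.    1.52]
thirdP [688.4 -12.5] 3.1 19 [-0.49  1.04  0.74  1.57 -0.85  0.89 -1.13]
thirdP [688.4 -12.5] 3.1 180 [-0.52  0.83  0.82  1.49 -0.65  1.1  -1.27]
```

```bash
python3 - <<'E'
from rob import *
import cv2
a=.379; c=np.array([468.5,402.5]); g=c-10*np.array([-np.sin(a),np.cos(a)])
pick(g,a,3)
place(bw(0,-10),YB,16)
for n in("scene","top"):
    k=camera(n);cv2.imwrite(f"pics/{n}1.png",k["image"]);np.savez(f"{n}1.npz",**k)
E
```

```text
clamped t 3.2 gap 48.9 [472.4 393.4   3.5] F [-0.6 -1.1  5.5] q7 -0.23
lifted t 4.1 gap 49.0 [471.6 392.8 178.8] F [-0.9 -1.1 -1.5] q7 -0.28
down guard=True t 6.7 gap 48.9 [570.3  -7.2  15.5] F [-1.4  0.4 12.5] q7 0.11
up t 8.0 gap 85.1 [569.7  -7.4 179.3] F [-0.1 -0.2 -0. ] q7 0.02
```

View pics/scene1.png

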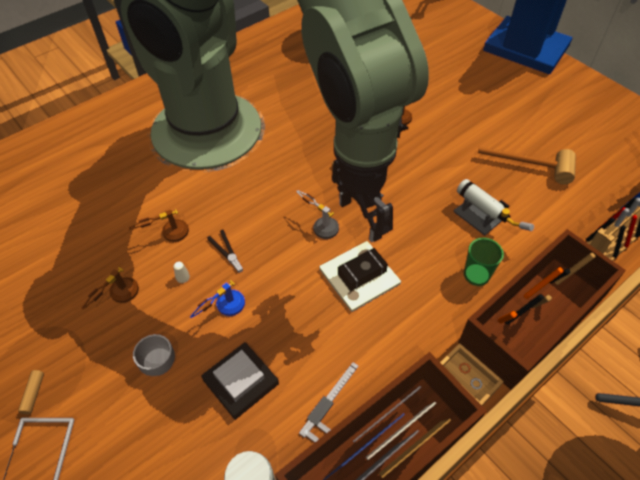

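The block sits on the board at about (362,268), roughly centred and square. The bowl and dish are next.

```bash
python3 - <<'E'
from rob import *
import cv2
pick((472,-407),0,12); place(bw(0,124),YB,12.5)
pick((332.5,284.8),0,3); place(bw(0,-121),YB,3.5)
go((420,-280),0,230)
for n in("scene","top"):
    k=camera(n);cv2.imwrite(f"pics/{n}2.png",k["image"]);np.savez(f"{n}2.npz",**k)
E
```

```text
clamped t 11.1 gap 67.2 [ 472.  -407.2   13. ] F [-3.5  2.8 12.2] q7 0.92
lifted t 12.0 gap 66.9 [ 471.6 -406.4  178.8] F [-0.9  0.5 -1.5] q7 0.85
down guard=True t 15.0 gap 67.1 [587.4 125.7  13. ] F [-0.6 -0.1  9.2] q7 -0.11
up t 16.2 gap 85.6 [586.6 125.5 179.3] F [ 0.3  0.5 -0.3] q7 -0.19
clamped t 18.9 gap 60.7 [332.7 285.    4.1] F [-4.  -2.8 29.4] q7 -0.47
lifted t 19.8 gap 60.3 [332.1 284.6 179.2] F [-0.5 -0.9 -1.5] q7 -0.64
down guard=True t 22.6 gap 60.1 [ 556.7 -117.3    4.4] F [-0.6  1.   8.7] q7 0.46
up t 23.9 gap 85.3 [ 555.5 -117.2  178.9] F [-0.4  0.8 -0.2] q7 0.33
```

View pics/scene2.png

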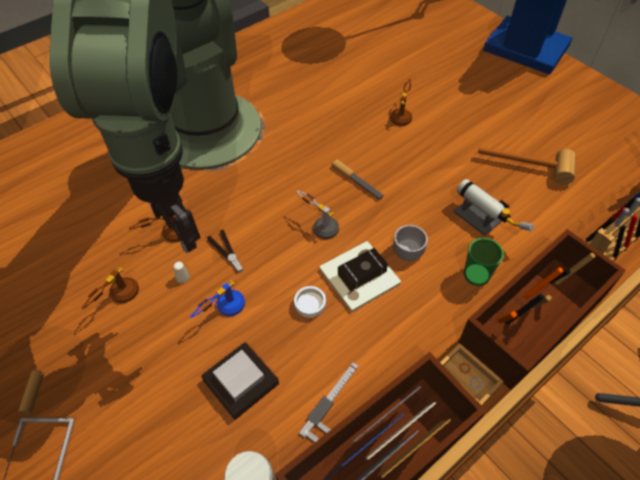

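View pics/top2.png

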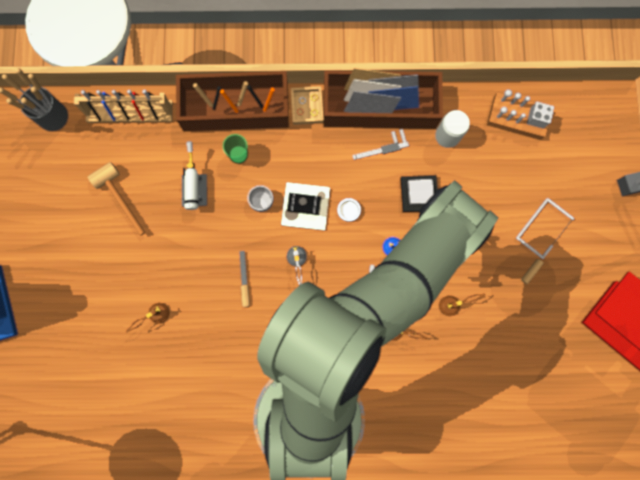

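The bowl is at top (260,198) and the dish at (349,210), both beside the board. I'll measure their actual positions before placing the cone.

```bash
cat > chk.py <<'E'
import sys
from meas import *
from scipy.optimize import least_squares
B=np.array([571.4,2.4]);YB=-0.127
ex=np.array([np.cos(YB),np.sin(YB)]);ey=np.array([-np.sin(YB),np.cos(YB)])
fr=lambda p:(round(float((np.array(p)-B)@ex),1),round(float((np.array(p)-B)@ey),1))
i=sys.argv[1]
for n in("scene","top"):
    c=np.load(f"{n}{i}.npz")
    for k,col,ctr,r,z in(("dish","white",B-121*ey,45,22),("bowl","grey",B+124*ey,48,46),("char","black",B,60,42)):
        P=onplane(c,mask(c,col,ctr,r),z).astype(np.float32);(x,y),(w,h),a=cv2.minAreaRect(P)
        print(n,k,"board frame",fr((x,y)),"size %.0f %.0f"%(w,h),"ang %.3f"%((np.radians(a)-YB)%(np.pi/2)))
E
python3 chk.py 2
```

```text
scene dish board frame (1.6, -119.3) size 60 60 ang 1.001
scene bowl board frame (10.4, 116.4) size 64 86 ang 0.860
scene char board frame (8.1, -0.2) size 98 60 ang 0.009
top dish board frame (0.9, -118.7) size 63 64 ang 0.110
top bowl board frame (-0.6, 123.4) size 65 66 ang 0.117
top char board frame (-1.8, 11.8) size 68 47 ang 0.024
```

```bash
python3 - <<'E'
from rob import *
import cv2
pick((343.5,-275.5),0,18)
k=camera("scene");cv2.imwrite("pics/cone.png",cv2.resize(k["image"][150:330,60:300],(720,540)))
E
```

```text
clamped t 27.1 gap 21.9 [ 343.5 -275.5   18.4] F [-2.5  1.7 13.6] q7 1.08
lifted t 27.9 gap 22.0 [ 343.3 -275.   179.1] F [ 0.4  0.4 -0.1] q7 0.86
```

View pics/cone.png

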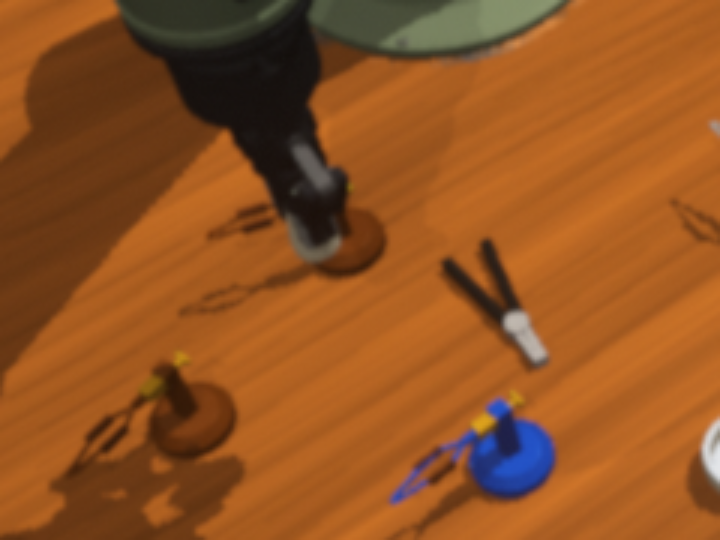

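The cone is held upright between the fingers (about (320,240) in the crop) with a 22 mm gap. I'll lower it into the dish.

```bash
python3 - <<'E'
from rob import *
import cv2
p=bw(1,-119.5)
place(p,YB,25)
go((433,28.5),.11+np.pi/2,200)
for n in("scene","top"):
    k=camera(n);np.savez(f"{n}3.npz",**k);cv2.imwrite(f"pics/{n}3.png",k["image"])
    if n=="scene": a=k["image"][220:330,260:440]
    else: b=k["image"][150:260,220:400]
cv2.imwrite("pics/c3.png",np.vstack([cv2.resize(q,None,fx=2.7,fy=2.7,interpolation=cv2.INTER_CUBIC) for q in(a,b)]))
E
```

```text
down guard=True t 30.1 gap 21.6 [ 557.4 -116.    24.5] F [-1.2  0.6 10.6] q7 0.45
up t 31.5 gap 85.1 [ 557.  -116.   179.7] F [-0.9  0.1 -0.6] q7 0.33
```

View pics/c3.png

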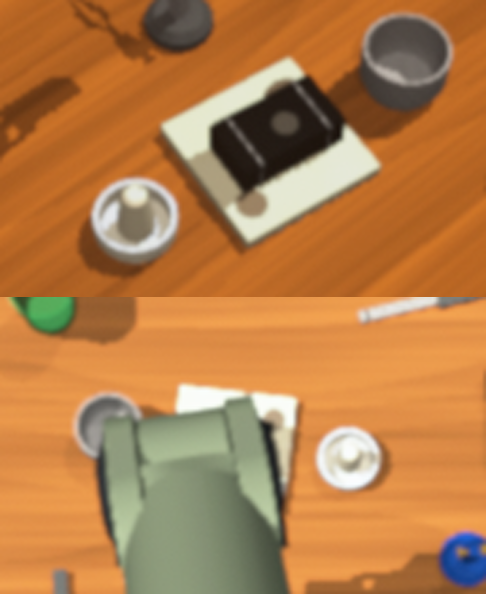

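The cone stands in the middle of the dish (scene crop (135,205), top crop (349,455)) and the block is on the board. The third hand is last.

```bash
python3 - <<'E'
from rob import *
import cv2
pick((433,28.5),.11+np.pi/2,19)
k=camera("scene");cv2.imwrite("pics/thl.png",cv2.resize(k["image"][100:280,220:460],(720,540)))
E
```

```text
clamped t 34.8 gap 11.2 [433.1  28.5  19.2] F [-0.8 -0.5  6.1] q7 1.58
lifted t 35.6 gap 11.1 [432.4  28.5 179.1] F [ 0.4  0.1 -3.2] q7 1.54
```

View pics/thl.png

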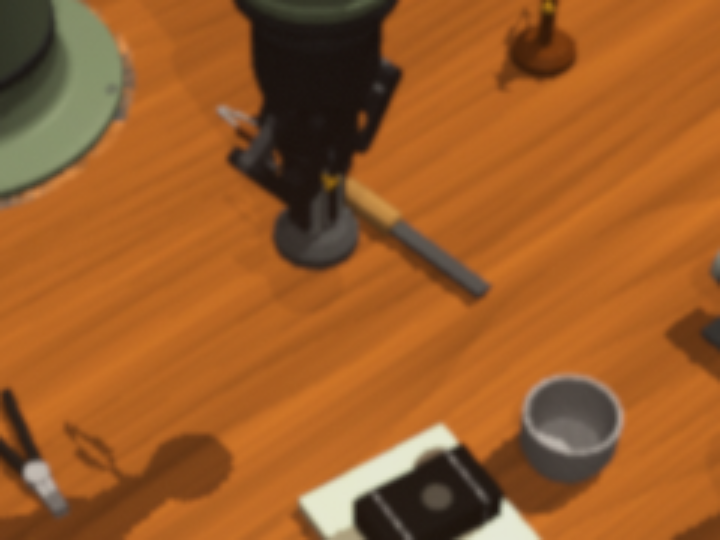

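It is held level, with the foot at crop (316,235) and the tweezers toward the robot.

```bash
python3 - <<'E'
from rob import *
import cv2
place(bw(118,0),YB+np.pi/2,19.5,200)
goto_joints([-1.4, 0.521, -0.036, 1.599, 0.021, 1.021, -0.113])
wait(.3); st("home")
im=[]
for n in("scene","top"):
    k=camera(n);np.savez(f"{n}4.npz",**k);cv2.imwrite(f"pics/{n}4.png",k["image"]); im.append(k["image"])
cv2.imwrite("pics/c4.png",np.hstack([cv2.resize(im[0][200:340,260:440],(400,311),interpolation=2),cv2.resize(im[1][110:250,220:400],(400,311),interpolation=2)]))
E
python3 chk.py 4
```

```text
down guard=True t 37.8 gap 10.9 [688.6 -12.4  19.3] F [-2.5  0.9 11.3] q7 1.52
up t 39.4 gap 85.5 [687.8 -12.5 198.7] F [-0.7 -0.2  0.1] q7 1.50
home t 42.6 gap 85.5 [149.6 607.2 231.7] F [0.2 0.8 0.6] q7 -0.11
scene dish board frame (1.6, -119.3) size 60 60 ang 1.001
scene bowl board frame (10.4, 116.4) size 64 86 ang 0.860
scene char board frame (8.1, -0.0) size 98 60 ang 0.009
top dish board frame (0.9, -118.7) size 63 64 ang 0.110
top bowl board frame (-0.6, 123.4) size 65 66 ang 0.117
top char board frame (-1.9, 11.8) size 68 48 ang 0.024
```

View pics/c4.png

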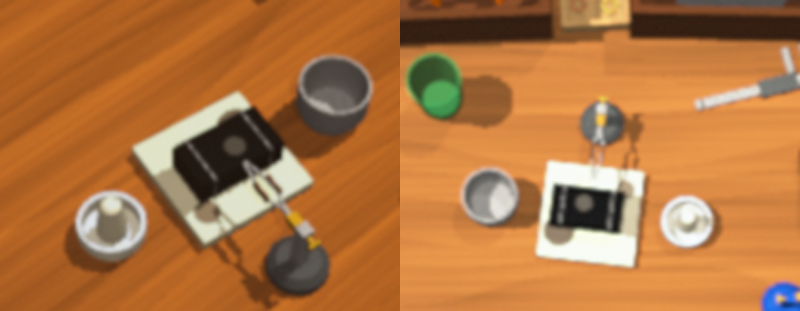

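View pics/scene4.png

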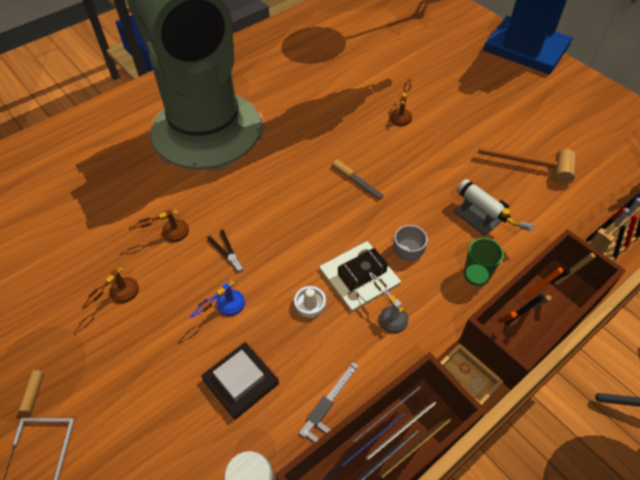

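```bash
python3 - <<'E'
from meas import *
B=np.array([571.4,2.4]);YB=-0.127
E=np.array([[np.cos(YB),-np.sin(YB)],[np.sin(YB),np.cos(YB)]])
for n in("scene","top"):
    c=np.load(n+"4.npz");w=cloud(c).reshape(-1,3);q=(w[:,:2]-B)@E
    s=(abs(q)<58).all(1)&(w[:,2]>34)&(w[:,2]<50)
    print(n,"char z",np.median(w[s,2]).round(1),"p2/98",np.percentile(q[s],[2,98],axis=0).round(1).tolist(),"mid",np.percentile(q[s],[2,98],axis=0).mean(0).round(1))
    hsv=cv2.cvtColor(c["image"],cv2.COLOR_BGR2HSV);v=hsv[...,2]
    roi=np.zeros(v.shape,np.uint8);k=np.array([[-52,-52],[-52,52],[28,52],[28,-52]])
    cv2.fillConvexPoly(roi,proj(c,np.c_[k@E.T+B,np.full(4,42)]).astype(np.int32),1)
    m=((v<75)&(roi>0)).astype(np.uint8);m=cv2.morphologyEx(m,cv2.MORPH_CLOSE,np.ones((5,5)))
    mm=np.argwhere(m)[:,::-1];P=(ray(c,mm,42)[:,:2]-B)@E
    print("   mask y mid",np.percentile(P,[1,99],axis=0).round(1).tolist())
    f=(np.hypot(*(q-[118,0]).T)<45)&(w[:,2]>4)&(w[:,2]<17)
    print("   foot",cv2.minEnclosingCircle(q[f].astype(np.float32)),np.median(q[f],0).round(1))
    t=(w[:,2]>52)&(w[:,2]<80)&(abs(q[:,1])<40)&(q[:,0]>10)&(q[:,0]<150)
    tp=q[t]; vx,vy,x0,y0=cv2.fitLine(tp.astype(np.float32),cv2.DIST_HUBER,0,.01,.01).ravel()
    print("   tweezers yaw rel",np.arctan(vy/vx).round(3),"x range",tp.min(0).round(),tp.max(0).round())
    c0=np.load(n+"0.npz");g=lambda im:[cv2.cvtColor(im[a],cv2.COLOR_BGR2GRAY).astype(float) for a in [ (slice(*(( 225,295) if n=="scene" else (125,170))),slice(*((465,510) if n=="scene" else (220,252)))), (slice(*((360,440) if n=="scene" else (128,162))),slice(*((298,358) if n=="scene" else (350,412))))]]
    print("   glass/calipers mean img diff",[float(abs(a-b).mean().round(2)) for a,b in zip(g(c0["image"]),g(c["image"]))])
E
```

```text
scene char z 41.0 p2/98 [[-22.2, -40.8], [26.9, 45.9]] mid [2.3 2.5]
   mask y mid [[-20.8, -47.4], [26.9, 47.2]]
   foot ((123.32550811767578, 1.0647740364074707), 33.02358627319336) [125.3  -9.2]
   tweezers yaw rel -0.012 x range [ 32. -10.] [135.   8.]
   glass/calipers mean img diff [1.01, 1.29]
top char z 41.9 p2/98 [[-23.9, -39.1], [25.3, 47.6]] mid [0.7 4.3]
   mask y mid [[-25.5, -36.2], [21.9, 45.1]]
   foot ((117.94795989990234, -0.3186919093132019), 44.68104934692383) [114.1  -6.8]
   tweezers yaw rel -0.013 x range [33. -9.] [133.   7.]
   glass/calipers mean img diff [0.62, 0.59]
```

All within tolerance, at about 43 s on the clock, with the arm home and clear. Handing in.

```bash
python3 -c "
from workcell import *
print(read_state()['time']); print(finish_job())"
```

```text
42.6917
the job is handed in; nothing more can be done
None
```

I laid out the soldering place and handed the job in at 42.7 s, with the arm back at its start pose and touching nothing. Every item was within tolerance on my last checks; `finish_job()` gives no verdict.

| Item | Last check, in the board's frame (mm) | Allowed |
|---|---|---|
| Charcoal block | x about 1–2, y about 3–4, top at 41–42 mm above the bench, square within about 0.02 rad | x and y within ±12 |
| Bowl (torch side) | about (−0.6, 123) | x ±15, y 109–139 |
| Dish (other side) | about (1, −119) | x ±15, y −136 to −106 |
| Cone | upright in the middle of the dish, checked by eye in both views | within 15 of the dish centre |
| Third hand | foot at about x = 118, y = 0; tweezers facing in over the board, within 0.02 rad | x 103–133, y ±15, 0.2 rad |

The pictures showed no change at the glass or the calipers.

**Disagreements between checks:**
- **Scene camera, side faces:** its masks also caught the sides of the bowl and block. It put the bowl at (10, 116), and the block's x at 8.
- **Top camera, block mask:** a simple dark mask cut the block short at a wire and gave y = 12, right at the limit. The depth readings of both views gave 2.5–4.3, so I went with those.
- **Third-hand foot:** the depth circle fits were too wide to be exact (radius 33 and 45 mm against a true 28 mm). They put the foot at x = 123 and 118. The gripper let go of it at its 118 mm target.

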